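# Stock the tape rack by sliding the rolls in through its gate

## Robot

A 6-joint arm with a two-finger parallel gripper is mounted at the origin on a cart in front of the work surface, level with it; the furniture and walls round the work are solid. World frame = base frame: x ahead of the robot, y to its left, z up, the work surface at z = 0. Lengths are in mm, angles in degrees, forces in N, time in s.
With the tool pointing down it reaches from about 250 to 775 mm from the base axis. Payload 4 kg.
Tool frame: the origin (TCP) lies on the front face of the gripper's body, between the roots of the fingers; the fingertips stand 97 mm ahead of it and the grasp point (between the pads) lies 78 mm ahead of it (manip.finger_overhang is the distance from the TCP to the fingertips, in mm); z points along the fingers, y is the line along which they close (so a half turn about z gives the same grasp; the last joint's range is limited). The gripper opens to 94 mm and grips with 3 to 60 N. Pads are 16 mm wide; open, the fingers measure 119 mm over their backs; the gripper's body (75 mm by 177 mm) begins 78 mm behind the grasp point.
Start: joints at [-74.376, 4.996, 78.535, -0, 96.463, -5.907], TCP at [201.856, -511.629, 302.706] pointing down, gripper open.
Joint ranges: [-177.83, 177.83], [-43.37, 116.18], [15.69, 146.23], [-61.86, 241.86], [9.47, 152.12], [-147.06, 147.06]. Speed limits (degrees/s): [159.86, 159.86, 180, 180, 180, 180].

## Interface

Orientations are given as [roll, pitch, yaw] about the fixed x, y, z axes, in that order (R = Rz(yaw) Ry(pitch) Rx(roll)).
In Python, from station import manip gives the robot as it stands.
- The arm moves only by the shell command python3 -m jog 'ROWS' [FORCE]. ROWS is a JSON object of lists of equal length, an entry for each row: "xyz": the shift along the world's x, y, z in m, a list of three; "delta_rot": the turn, a rotation vector about the world's x, y, z in rad, a list of three; "fingers": the finger opening in m, from 0 to 0.094. A call has 1 to 20 rows; each row is the pose to reach, as a shift and turn from the pose commanded when the call began; what a row does not reach only later rows make up. A row lasts 1/8 s, in which the tool goes at most 62.5 mm and 10.7 degrees, less where a joint would pass 70% of its speed; a pose out of reach is approached as far as the arm can. A call with a gripper value outside its range is refused whole. The fingers move at their own pace and stop on an object; FORCE is the grip in N (left out, the last holds). Time passes only in rows, so rows that repeat a pose let the fingers close. It gives the time, the measured TCP pose, the force, the opening and the grip force at its end, in the units of the state.
- manip.read_state(): the state, without advancing time (a new reading comes with each control period).
- manip.get_image(name): name is "side" or "top"; returns a dict with "color" (480x640x3 uint8, red, green, blue), "vertical_fov" (degrees; the focal length in pixels is half the picture's height over the tangent of half this angle, whatever the lens; pixels are square), "cx", "cy" (the principal point, pixels), "k1" (the pictures are not rectified: a ray, as slopes to the right and down, at radius r is drawn at 1 + k1 r^2 times it, then the intrinsics apply), "R" (3x3) and "t" (3): a world point X has camera coordinates R X + t. Camera axes: x right, y down, z forward; pixel columns grow to the right and rows downward; lengths in mm; the calibration is good to about 2 mm. A picture is of the moment at which its call begins. There is no depth.
- manip.job_done(): hands the job in; it is judged then, once.
Trained networks look in a picture, given as the dict that the camera call returned (one of the last four; its "shot" number tells which), for a name from the list of things; names that differ only in an ending like _2 or _b are one class to them, and where a whole thing is asked for, a point or a joint stands for the part that bears it (a point fixed in the world has none). Each returns a list of dicts, best first, with "p" (0 to 1); they miss things now and then, are a little off and sometimes report something else, mostly with a low value. They report only what shows in the picture. A call takes as long as a camera call. They do not tell look-alikes from the thing itself.
- manip.outline_of(thing, picture): "mask" (480x640 bool, what is visible of it) and "pixel" ([column, row] in pixels, amid what is visible of it).
- manip.tip_of(thing, picture): "pixel" ([column, row] in pixels: a listed point, or the origin of a listed thing).
The state is a dict: "t": time; "qpos": joint angles; "joint_velocities": joint speeds; "joint_torque": joint torques, N m; "position": TCP position; "tool_rot": TCP orientation; "wrist_force": force on the tool from outside, world axes, zero at the start; "moment": the same for the moment, N m; "width": opening from 0.0 (shut) to 1.0 (fully open); "grip_force": force on a finger pad.
Only numpy, scipy, OpenCV 4.12 (cv2) and the standard library are available. Lean on these libraries where they do the work, as an engineer would, in place of code of your own. Each camera call takes 0.05 s, during which the arm holds its last target. There are 200 camera calls.

## Task

Stock the low metal tape rack: with the fingertips, gently slide the three loose rolls of surgical tape over the worktop, one at a time, in through the rack's mouth and between its two gate posts until each stands wholly inside the lane. Send the tallest in first, then the middle one, then the shortest, so that they stand upright in a row with the tallest deepest in. Do not pick up or tip over any roll, and leave everything else where it is.

Things in the scene. Friction and masses are not known exactly. Their poses are not given: they have to be found in the camera images.
- tape_rack: low open frame of bare metal strip fixed to the worktop, no floor or roof; all strips and posts are 8 mm high, 4 to 7 mm thick, so fingertips held 12 mm over the worktop pass above them. Origin on the worktop midway between the two gate posts (39 mm clear between them); x points from the gate into the lane, y across, z up
- lane_end (a point): point on the worktop at the end stop's inner face, on the lane's middle line, 125 mm from the gate along the rack's x. The lane is straight, 42 mm wide, from gate to end stop
- mouth (a point): point on the worktop in the middle of the mouth, 35 mm in front of the gate (rack x = -35 mm). From the gate posts two straight lips flare out to the mouth's ends, 54 mm to either side of this point; beyond it the worktop is bare
- roll_tall: roll of surgical tape standing on end, a plain upright cylinder 60 mm tall, 33 mm in diameter, about 40 g (the tallest of the three rolls); origin at the centre of its underside, z up along the roll. It slides and turns freely on the worktop.
- roll_mid: roll of surgical tape standing on end, a plain upright cylinder 50 mm tall, 33 mm in diameter, about 35 g (the middle one of the three rolls); origin at the centre of its underside, z up along the roll. It slides and turns freely on the worktop.
- roll_short: roll of surgical tape standing on end, a plain upright cylinder 34 mm tall, 33 mm in diameter, about 30 g (the shortest of the three rolls); origin at the centre of its underside, z up along the roll. It slides and turns freely on the worktop.
- needle_packet: flat needle packet lying on the worktop beside the rack's mouth, 30 x 86 x 9 mm, origin at the centre of its underside, long side along its y; bystander
- gauze_pad: folded white gauze pad lying beside the rack's mouth, 37 x 57 x 10 mm, origin at the centre of its underside, long side along its y; bystander
- white_bottle: white bottle standing further back, 61 mm in diameter, 150 mm tall, origin at the centre of its underside; bystander
- metal_box: stainless instrument box at the left, 76 x 196 x 62 mm, long side along its y, origin at the centre of its underside; bystander
Not all that is in view belongs to the job. What is shaped like the roll_tall but blue or purple is not meant.

How it is judged (in metres and radians):
On the way, in this order (a step that is already met when the one before it is completed fails the run):
1. the tallest roll is wholly inside the lane (x of roll_tall in the frame of tape_rack between 0.014 and 0.115 m and y of roll_tall in the frame of tape_rack between -0.012 and 0.012 m), for 0.2 s.
2. then the middle roll is wholly inside the lane (x of roll_mid in the frame of tape_rack between 0.014 and 0.115 m and y of roll_mid in the frame of tape_rack between -0.012 and 0.012 m), for 0.2 s.
3. then the shortest roll is wholly inside the lane (x of roll_short in the frame of tape_rack between 0.014 and 0.115 m and y of roll_short in the frame of tape_rack between -0.012 and 0.012 m), for 0.2 s.
At the end, for the whole second after the job is handed in: All three rolls stand upright (within 0.1 rad) and at rest on the worktop in the lane, each centre at least 14 mm past the gate line and within 12 mm of the lane's middle, in a row with the tallest deepest, then the middle one, then the shortest (next to the gate) (y of roll_tall in the frame of tape_rack between -0.012 and 0.012 m and angle between each of roll_tall, roll_mid, roll_short's own z axis and vertical below 0.1 rad and height (world z) of each of roll_tall, roll_mid, roll_short below 0.004 m and linear speed of each of roll_tall, roll_mid, roll_short below 0.01 m/s and y of roll_mid in the frame of tape_rack between -0.012 and 0.012 m and y of roll_short in the frame of tape_rack between -0.012 and 0.012 m and x of roll_tall in the frame of tape_rack between 0.07 and 0.115 m and x of roll_mid in the frame of tape_rack between 0.042 and 0.086 m and x of roll_short in the frame of tape_rack between 0.014 and 0.055 m); the robot touches nothing.
It fails at once if a roll is lifted off the worktop or tipped over (height (world z) of any of roll_tall, roll_mid, roll_short above 0.008 m or angle between any of roll_tall, roll_mid, roll_short's own z axis and vertical above 0.5 rad).
It fails at once if a roll is pressed hard or gripped (over 20 N) (contact force between the fingers and roll_tall above 20 N or contact force between the fingers and roll_mid above 20 N or contact force between the fingers and roll_short above 20 N).
It fails at once if the needle packet, gauze pad, bottle or instrument box is moved by more than 15 mm (distance of any of needle_packet, gauze_pad, white_bottle, metal_box from where it was at the start of the episode above 0.015 m).
It also fails if it takes over 72 s, if anything falls off the work surface, if the arm or the gripper's body presses on something with over 40 N, if the wrist force passes 120 N, or if a joint passes its speed limit or range.

## Working session

There is one attempt and no reset: what is moved stays moved. The work goes in short steps, Python scripts to look and compute and a shell command to move; the robot and the scene stay as the last step left them, time stands still between calls to the robot, and variables do not carry over. Pictures are saved under pics/ and viewed, at most 10 in all, crops included, and the job is handed in when it is done.

```bash
mkdir -p pics
cat > h.py <<'E'
import numpy as np, cv2
from station import manip
def K(p):
    f=240/np.tan(np.radians(p["vertical_fov"])/2); return f
def ray(p,px):
    f=K(p); d=np.array([(px[0]-p["cx"])/f,(px[1]-p["cy"])/f]); u=d.copy()
    for _ in range(20): u=d/(1+p["k1"]*(u@u))
    R=np.array(p["R"]);t=np.array(p["t"]); return -R.T@t, R.T@np.array([u[0],u[1],1])
def at(p,px,z=0):
    c,d=ray(p,px); return (c+d*(z-c[2])/d[2])[:2].round(1)
def proj(p,X):
    c=np.array(p["R"])@np.array(X,float)+np.array(p["t"]); u=c[:2]/c[2]; u=u*(1+p["k1"]*(u@u)); return u*K(p)+[p["cx"],p["cy"]]
E
cat > a.py <<'E'
from h import *
for n in ("top","side"):
    p=manip.get_image(n); cv2.imwrite(f"pics/{n}0.png",p["color"][:,:,::-1])
    print(n,(-np.array(p["R"]).T@np.array(p["t"])).round())
    for k in "tape_rack lane_end mouth roll_tall roll_mid roll_short needle_packet gauze_pad white_bottle metal_box".split():
        print(k,[(np.round(d["pixel"]),round(d["p"],2),at(p,d["pixel"])) for d in manip.tip_of(k,p)[:4]])
s=manip.read_state();print(s["t"],s["position"],s["tool_rot"])
E
python3 a.py
```

```text
top [ 368.  101. 1154.]
tape_rack [(array([323., 258.]), 0.94, array([555.1,  60.6]))]
lane_end [(array([273., 266.]), 0.9, array([537.7, 189.9])), (array([318., 254.]), 0.43, array([564. ,  73.1])), (array([387., 268.]), 0.4, array([ 522.3, -100.8]))]
mouth [(array([332., 251.]), 0.78, array([571.3,  36.9]))]
roll_tall [(array([437., 256.]), 0.68, array([ 545. , -233.2])), (array([385., 222.]), 0.58, array([ 642.3, -105.5])), (array([399., 190.]), 0.55, array([ 727.5, -148.9]))]
roll_mid [(array([415., 235.]), 0.48, array([ 602.9, -180.9])), (array([189., 306.]), 0.39, array([445.3, 404.1]))]
roll_short [(array([388., 267.]), 0.65, array([ 523.4, -104.2])), (array([382., 222.]), 0.37, array([641. , -98.4])), (array([335., 249.]), 0.16, array([576.4,  29.1]))]
needle_packet [(array([360., 295.]), 0.83, array([455.9, -27.9])), (array([335., 250.]), 0.15, array([572.5,  30.4]))]
gauze_pad [(array([337., 206.]), 0.59, array([691.9,  17.1]))]
white_bottle [(array([305., 182.]), 0.98, array([760.7,  98.9]))]
metal_box [(array([188., 304.]), 0.78, array([450.9, 405.4]))]
side [ 328. -545. 
[... 302 characters left out ...]
. ])), (array([437., 313.]), 0.73, array([ 732.7, -155.7]))]
roll_mid [(array([376., 351.]), 0.71, array([ 597.5, -181.2])), (array([302., 270.]), 0.65, array([565.3,  40.3]))]
roll_short [(array([312., 331.]), 0.79, array([ 521.6, -103.4]))]
needle_packet [(array([257., 315.]), 0.82, array([450.5, -31.9]))]
gauze_pad [(array([265., 231.]), 0.71, array([542.2, 186.6])), (array([367., 259.]), 0.65, array([693.9,  17.8]))]
white_bottle [(array([375., 226.]), 0.71, array([765. , 106.8]))]
metal_box [(array([194., 192.]), 0.87, array([439.6, 399.5])), (array([375., 306.]), 0.52, array([644.1, -97.5]))]
1.1 [ 201.85226882 -511.62635779  302.71641042] [1.79992956e+02 1.12515576e-03 2.15318487e+01]
```

```bash
python3 -c "
import cv2
a=cv2.imread('pics/side0.png')[180:450,170:480];b=cv2.imread('pics/top0.png')[160:330,230:470]
cv2.imwrite('pics/s1.png',cv2.resize(a,None,fx=2.2,fy=2.2,interpolation=2));cv2.imwrite('pics/t1.png',cv2.resize(b,None,fx=3.3,fy=3.3,interpolation=2))"
```

```text
(no output)
```

View pics/s1.png

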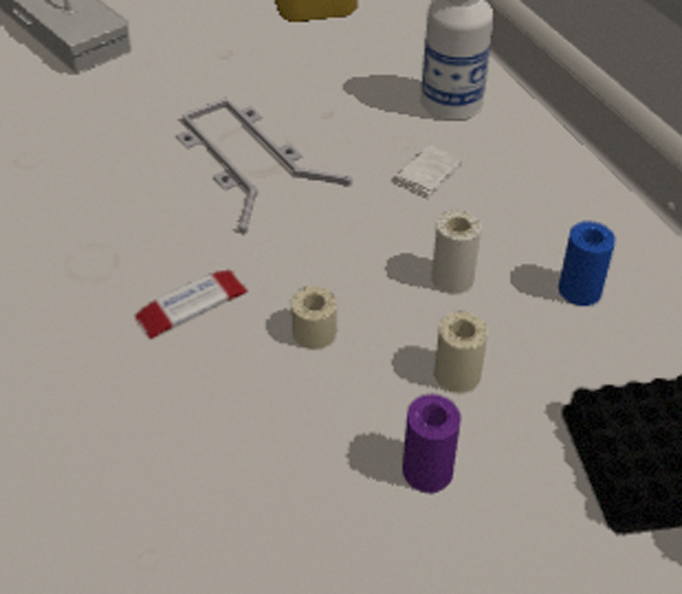

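View pics/t1.png

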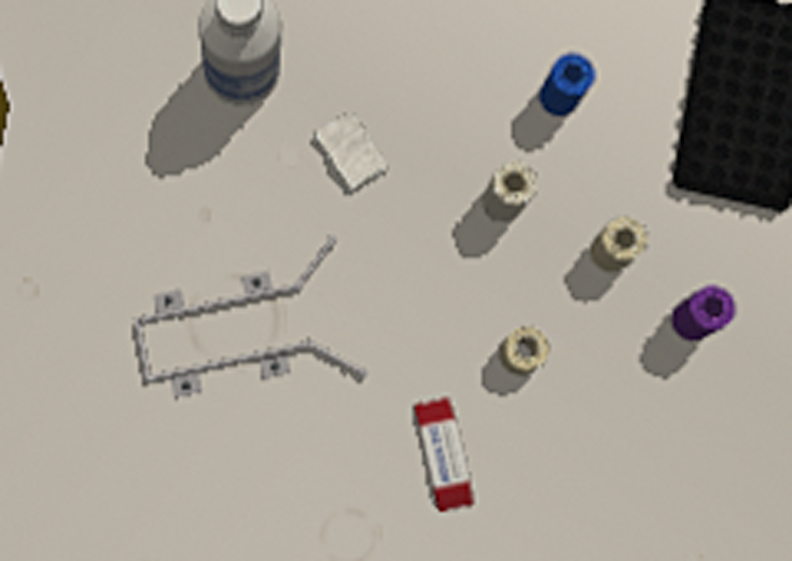

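The side crop shows the three cream rolls: tall at px ~(377,294), mid at ~(379,340), short at ~(313,324). The blue and purple look-alikes stand apart from them. The rack's mouth opens toward −y, with the gate posts at top px ~(320,248) and (323,265).

```bash
cat > b.py <<'E'
from h import *
P={"top":[(320,247.9),(323.3,264.8),(272.4,257.6),(274.8,275.2)],"side":[(304.5,258.2),(284.1,266.4),(272.7,226.4),(253.6,234.5)]}
for n in P:
    p=manip.get_image(n); q=[at(p,x,8) for x in P[n]]; g=(q[0]+q[1])/2; e=(q[2]+q[3])/2; v=e-g
    print(n,q,"gate",g,"end",e,np.linalg.norm(v),np.degrees(np.arctan2(v[1],v[0])))
    for k,h in (("roll_tall",60),("roll_mid",50),("roll_short",34)):
        for d in manip.outline_of(k,p)[:4]: # centroid ~ mid height
            ys,xs=np.nonzero(d["mask"]); print(k,round(d["p"],2),len(xs),at(p,(xs.mean(),ys.mean()),h*.55))
E
python3 b.py
```

```text
top [array([579.3,  67.9]), array([535.3,  61.6]), array([559.4, 190.2]), array([514.1, 185.3])] gate [557.3   64.75] end [536.75 187.75] 124.70486157323619 99.48498219478684
roll_tall 0.78 191 [ 731.2 -149.3]
roll_tall 0.68 225 [ 545.5 -239.8]
roll_tall 0.53 197 [646.8 -98.4]
roll_mid 0.77 214 [ 602.3 -179.9]
roll_mid 0.4 209 [648.4 -99.3]
roll_short 0.7 154 [ 524.7 -102.6]
side [array([579.8,  62. ]), array([535.1,  56.2]), array([559.1, 184.7]), array([513.4, 174.6])] gate [557.45  59.1 ] end [536.25 179.65] 122.39992851305101 99.97408419764751
roll_tall 0.8 979 [ 542.9 -240. ]
roll_tall 0.67 689 [ 727.3 -150.7]
roll_tall 0.6 679 [ 643.8 -100.4]
roll_mid 0.65 718 [ 600.  -181.7]
roll_short 0.82 472 [ 523.3 -104.4]
roll_short 0.47 695 [546.2  98.8]
```

```bash
python3 -m jog '{"xyz":[[0.06,0.05,0],[0.12,0.1,0],[0.165,0.135,0],[0.21,0.17,0],[0.255,0.21,0],[0.3,0.245,0],[0.345,0.28,0],[0.39,0.315,0],[0.43,0.35,0],[0.47,0.382,0],[0.47,0.382,0],[0.47,0.382,0],[0.47,0.382,-0.05],[0.47,0.382,-0.1],[0.47,0.382,-0.15],[0.47,0.382,-0.192],[0.47,0.382,-0.192]],"delta_rot":[[0,0,0.17],[0,0,0.35],[0,0,0.52],[0,0,0.7],[0,0,0.87],[0,0,1.05],[0,0,1.22],[0,0,1.4],[0,0,1.57],[0,0,1.75],[0,0,1.92],[0,0,1.92],[0,0,1.92],[0,0,1.92],[0,0,1.92],[0,0,1.92],[0,0,1.92]],"fingers":[0.022,0.022,0.022,0.022,0.022,0.022,0.022,0.022,0.022,0.022,0.022,0.022,0.022,0.022,0.022,0.022,0.022]}' 10
cat > c.py <<'E'
from h import *
import sys
tag=sys.argv[1]; g=np.array([558,62.5]);a=np.radians(99);u=np.array([np.cos(a),np.sin(a)]);v=np.array([-u[1],u[0]])
for n in ("top","side"):
    p=manip.get_image(n); cv2.imwrite(f"pics/{n}{tag}.png",p["color"][:,:,::-1])
    for k in sys.argv[2:]:
        for d in manip.tip_of(k,p)[:3]:
            w=at(p,d["pixel"]); print(n,k,round(d["p"],2),w,"rack",((w-g)@u).round(1),((w-g)@v).round(1))
s=manip.read_state();w=s["position"];print(s["t"],w.round(1) if hasattr(w,'round') else w,s["tool_rot"][2],s["wrist_force"],s["width"]*94,"rack",(np.array(w[:2])-g)@u,(np.array(w[:2])-g)@v)
E
python3 c.py 2 roll_tall
```

```text
t: 3.62
position: [668.9, -129.7, 106.0]
tool_rot: [-179.7, -0.5, 131.3]
wrist_force: [0.1, 0.1, -0.2]
width: 0.238
grip_force: 0.0
top roll_tall 0.59 [645.6 -95.6] rack -169.9 -61.8
side roll_tall 0.85 [ 543.5 -242.2] rack -298.7 62.0
side roll_tall 0.84 [640.4 -99.2] rack -172.6 -56.1
side roll_tall 0.83 [ 733.6 -150.6] rack -237.9 -140.1
3.825 [ 673.3 -130.4  114.4] 131.4646181989254 [0.48341534 0.17255124 1.54104566] 21.814658325735586 rack -208.53902151374385 -83.73949372010017
```

```bash
python3 -m jog '{"xyz":[[-0.006,0.006,0],[-0.012,0.013,0],[-0.018,0.020,0],[-0.024,0.026,0],[-0.031,0.033,0],[-0.038,0.041,0],[-0.045,0.049,0],[-0.052,0.057,0],[-0.059,0.065,0],[-0.066,0.072,0],[-0.0725,0.079,0],[-0.0784,0.0854,0],[-0.0835,0.0891,0],[-0.0884,0.0931,0],[-0.0931,0.0975,0],[-0.0972,0.1025,0],[-0.1006,0.1078,0],[-0.1006,0.1078,0]],"delta_rot":[[0,0,0],[0,0,0],[0,0,0],[0,0,0],[0,0,0],[0,0,0],[0,0,0],[0,0,0],[0,0,0],[0,0,0],[0,0,0],[0,0,0],[0,0,-0.096],[0,0,-0.2],[0,0,-0.323],[0,0,-0.445],[0,0,-0.567],[0,0,-0.567]],"fingers":[0.022,0.022,0.022,0.022,0.022,0.022,0.022,0.022,0.022,0.022,0.022,0.022,0.022,0.022,0.022,0.022,0.022,0.022]}'
python3 c.py 3 roll_tall tape_rack lane_end
python3 -c "
import cv2
b=cv2.imread('pics/top3.png')[160:330,230:470]
cv2.imwrite('pics/t3.png',cv2.resize(b,None,fx=3.3,fy=3.3,interpolation=2))"
```

```text
t: 6.08
position: [569.9, -20.9, 109.6]
tool_rot: [-179.8, -0.1, 99.2]
wrist_force: [0.9, -0.4, 0.2]
width: 0.233
grip_force: 0.0
top roll_tall 0.65 [ 544.7 -233.7] rack -290.5 59.5
top tape_rack 0.6 [566.9  62.9] rack -1.0 -8.9
top lane_end 0.8 [535.8 187.1] rack 126.5 2.4
top lane_end 0.62 [565.1  68.4] rack 4.7 -7.9
side roll_tall 0.86 [ 723.9 -155.5] rack -241.3 -129.8
side roll_tall 0.73 [ 547.  -237.4] rack -294.5 57.8
side roll_tall 0.67 [762.5  96.5] rack 1.6 -207.3
side tape_rack 0.64 [564.1  65.9] rack 2.4 -6.6
side tape_rack 0.38 [698.   12.3] rack -71.5 -130.4
side lane_end 0.74 [538.7 187.5] rack 126.5 -0.5
6.475 [571.1 -21.9 110.5] 99.06976971555252 [ 0.6446274  -0.39333465  0.05981304] 21.817988356487813 rack -85.37007250741252 0.21894097744260088
```

View pics/t3.png

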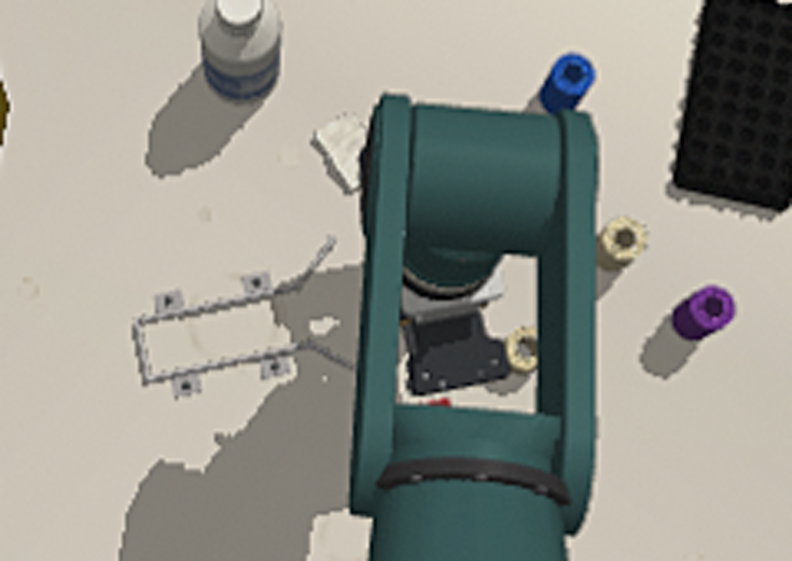

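```bash
python3 -c "
import cv2
b=cv2.imread('pics/side3.png')[180:450,170:480]
cv2.imwrite('pics/s3.png',cv2.resize(b,None,fx=2.2,fy=2.2,interpolation=2))"
```

```text
(no output)
```

View pics/s3.png

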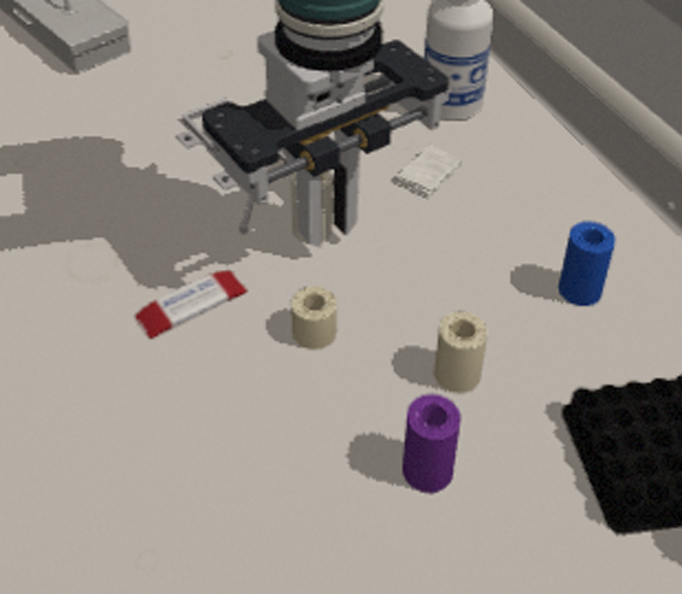

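```bash
python3 -m jog '{"xyz":[[-0.001,0.006,0],[-0.002,0.013,0],[-0.0032,0.02,0],[-0.0043,0.027,0],[-0.0054,0.034,0],[-0.0066,0.041,0],[-0.0077,0.048,0],[-0.0088,0.055,0],[-0.0099,0.062,0],[-0.011,0.069,0],[-0.0122,0.076,0],[-0.0132,0.082,0],[-0.0132,0.082,0]],"delta_rot":[[0,0,0],[0,0,0],[0,0,0],[0,0,0],[0,0,0],[0,0,0],[0,0,0],[0,0,0],[0,0,0],[0,0,0],[0,0,0],[0,0,0],[0,0,0]],"fingers":[0.018,0.014,0.01,0.01,0.01,0.01,0.01,0.01,0.01,0.01,0.01,0.01,0.01]}'
python3 c.py 4 roll_tall
python3 -c "
import cv2
b=cv2.imread('pics/side4.png')[180:330,170:370];c=cv2.imread('pics/top4.png')[190:340,240:440]
cv2.imwrite('pics/s4.png',cv2.resize(cv2.hconcat([b,c]),None,fx=2,fy=2,interpolation=2))"
```

```text
t: 8.1
position: [557.9, 60.7, 110.6]
tool_rot: [-180.0, -0.0, 99.1]
wrist_force: [-0.1, 0.5, 0.8]
width: 0.109
grip_force: 0.0
top roll_tall 0.61 [ 729.  -146.4] rack -233.1 -136.2
top roll_tall 0.6 [556.6  76.5] rack 14.0 -0.8
top roll_tall 0.48 [ 555.5 -238.4] rack -296.8 49.5
side roll_tall 0.82 [ 543.1 -239.6] rack -296.0 62.0
side roll_tall 0.64 [ 732.8 -154.8] rack -242.0 -138.7
side roll_tall 0.58 [551.4  84.4] rack 22.7 3.1
8.3 [558.1  60.1 110.7] 99.04362999907359 [-0.16083165 -0.44194957  0.23015025] 10.313604014304294 rack -2.403339944384598 0.3263694539592354
```

View pics/s4.png

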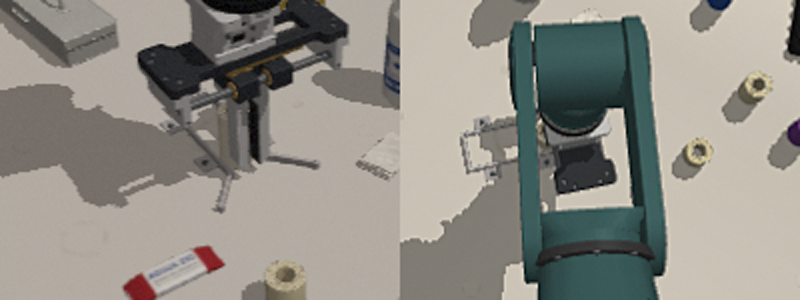

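```bash
python3 -m jog '{"xyz":[[-0.0011,0.007,0],[-0.0022,0.014,0],[-0.0034,0.022,0],[-0.0047,0.03,0],[-0.006,0.038,0],[-0.0072,0.046,0],[-0.0085,0.054,0],[-0.0098,0.062,0],[-0.011,0.07,0],[-0.0119,0.0755,0],[-0.0119,0.0755,0],[-0.010,0.066,0],[-0.006,0.04,0],[0,0,0],[0,-0.02,0.05],[0,-0.04,0.09]],"delta_rot":[[0,0,0],[0,0,0],[0,0,0],[0,0,0],[0,0,0],[0,0,0],[0,0,0],[0,0,0],[0,0,0],[0,0,0],[0,0,0],[0,0,0],[0,0,0],[0,0,0],[0,0,0],[0,0,0]],"fingers":[0.01,0.01,0.01,0.01,0.01,0.01,0.01,0.01,0.01,0.01,0.01,0.01,0.01,0.01,0.01,0.01]}'
python3 c.py 5 roll_tall roll_mid
```

```text
t: 10.3
position: [558.1, 18.3, 201.9]
tool_rot: [180.0, 0.0, 99.0]
wrist_force: [0.8, -0.2, -0.5]
width: 0.105
grip_force: 0.0
top roll_tall 0.74 [536.9 160.8] rack 100.4 5.5
top roll_tall 0.7 [ 550.8 -237.9] rack -295.6 54.1
top roll_tall 0.59 [ 728.8 -146.1] rack -232.8 -136.1
top roll_mid 0.61 [ 601.6 -187.6] rack -253.8 -3.9
side roll_tall 0.95 [544.4 159.2] rack 97.6 -1.7
side roll_tall 0.8 [ 734.4 -157. ] rack -244.4 -139.9
side roll_tall 0.58 [ 543.4 -237.9] rack -294.4 61.4
side roll_mid 0.75 [ 595.8 -181.9] rack -247.3 0.9
10.6 [557.2  20.3 198.8] 99.04734036553015 [ 0.37224154 -0.12177641  0.01329832] 9.759768539622295 rack -41.579679529536165 7.408167485932549
```

```bash
python3 -m jog '{"xyz":[[0.008,-0.04,0],[0.018,-0.09,0],[0.028,-0.14,0],[0.038,-0.19,0],[0.0483,-0.2417,0],[0.0483,-0.2417,0],[0.0483,-0.2417,-0.04],[0.0483,-0.2417,-0.075],[0.0483,-0.2417,-0.09],[0.0483,-0.2417,-0.09]],"delta_rot":[[0,0,0],[0,0,0],[0,0,0],[0,0,0],[0,0,0],[0,0,0],[0,0,0],[0,0,0],[0,0,0],[0,0,0]],"fingers":[0.022,0.022,0.022,0.022,0.022,0.022,0.022,0.022,0.022,0.022]}'
python3 c.py 6 roll_tall roll_mid
```

```text
t: 11.85
position: [605.6, -220.0, 108.7]
tool_rot: [-179.8, -0.1, 99.1]
wrist_force: [-0.4, 0.7, 0.5]
width: 0.235
grip_force: 0.0
top roll_tall 0.64 [ 728.9 -148.8] rack -235.4 -135.7
top roll_tall 0.45 [544.2 161.8] rack 100.2 -1.9
top roll_tall 0.32 [537.7 179.2] rack 118.4 1.8
top roll_mid 0.77 [ 603.6 -183.9] rack -250.5 -6.5
side roll_tall 0.7 [540.6 155.4] rack 94.5 2.7
side roll_tall 0.68 [565.7  32.1] rack -31.2 -2.8
side roll_tall 0.62 [ 542.9 -239.4] rack -295.8 62.1
side roll_mid 0.55 [ 604.  -175.1] rack -241.9 -8.3
12.15 [ 607.1 -221.8  112.6] 99.05472367949662 [-0.22001825  0.5579608   0.26352772] 22.22138490121882 rack -288.5028353614482 -4.063550338080569
```

```bash
python3 -m jog '{"xyz":[[-0.001,0.006,0],[-0.0022,0.0125,0],[-0.0036,0.02,0],[-0.005,0.028,0],[-0.0068,0.038,0],[-0.0087,0.0485,0],[-0.0107,0.06,0],[-0.0128,0.0715,0],[-0.0148,0.083,0],[-0.0168,0.094,0],[-0.0188,0.105,0],[-0.0207,0.116,0],[-0.0227,0.127,0],[-0.0246,0.138,0],[-0.0266,0.149,0],[-0.0286,0.16,0],[-0.0305,0.171,0],[-0.0325,0.182,0],[-0.0343,0.192,0],[-0.0357,0.2,0]],"delta_rot":[[0,0,0],[0,0,0],[0,0,0],[0,0,0],[0,0,0],[0,0,0],[0,0,0],[0,0,0],[0,0,0],[0,0,0],[0,0,0],[0,0,0],[0,0,0],[0,0,0],[0,0,0],[0,0,0],[0,0,0],[0,0,0],[0,0,0],[0,0,0]],"fingers":[0.022,0.022,0.022,0.022,0.022,0.022,0.022,0.022,0.022,0.022,0.022,0.022,0.022,0.022,0.022,0.022,0.022,0.022,0.022,0.022]}'
python3 c.py 7 roll_mid roll_tall
python3 -c "
import cv2
b=cv2.imread('pics/side7.png')[180:380,170:430];c=cv2.imread('pics/top7.png')[190:340,240:440]
cv2.imwrite('pics/s7.png',cv2.resize(b,None,fx=3,fy=3,interpolation=2))"
```

```text
t: 14.65
position: [570.5, -20.8, 110.7]
tool_rot: [180.0, 0.0, 99.1]
wrist_force: [-0.4, -0.7, 1.0]
width: 0.236
grip_force: 0.2
top roll_tall 0.79 [ 550.1 -235.3] rack -292.9 54.4
top roll_tall 0.73 [544.4 166.7] rack 105.0 -2.9
top roll_tall 0.68 [ 729.6 -153.1] rack -239.8 -135.8
side roll_mid 0.51 [566.1  -3.1] rack -66.1 2.3
side roll_tall 0.76 [538.6 156. ] rack 95.4 4.5
side roll_tall 0.74 [ 736.  -152.9] rack -240.6 -142.1
side roll_tall 0.72 [ 544.7 -238.3] rack -295.0 60.2
14.95 [570.6 -21.7 110.6] 99.03905892677237 [-0.48314731 -0.75039925  0.42198241] 21.710024956840712 rack -85.13920526330517 0.6872421513305391
```

View pics/s7.png

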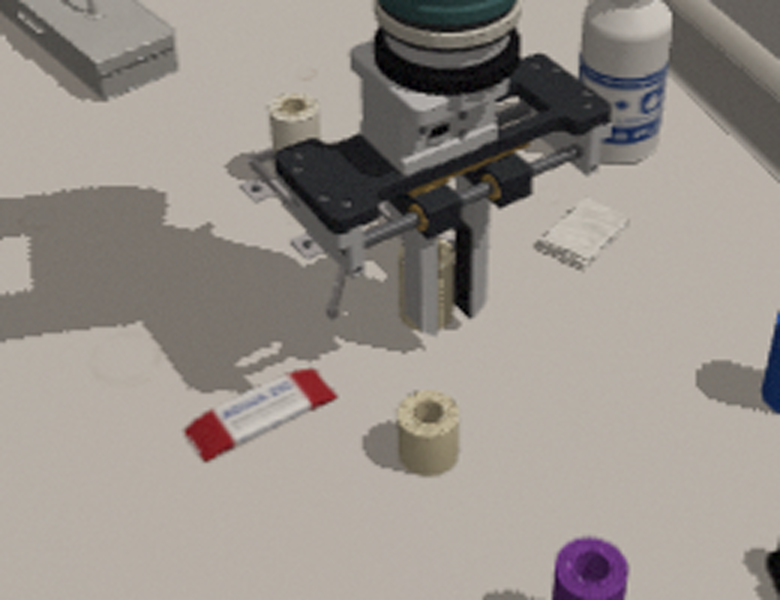

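```bash
python3 -m jog '{"xyz":[[-0.001,0.006,0],[-0.002,0.013,0],[-0.0032,0.02,0],[-0.0043,0.027,0],[-0.0054,0.034,0],[-0.0066,0.041,0],[-0.0077,0.048,0],[-0.0088,0.055,0],[-0.0102,0.064,0],[-0.0117,0.073,0],[-0.0132,0.083,0],[-0.0148,0.093,0],[-0.0164,0.103,0],[-0.0178,0.112,0],[-0.0188,0.1185,0],[-0.0188,0.1185,0],[-0.0172,0.108,0],[-0.013,0.08,0],[-0.009,0.05,0],[-0.007,0.03,0.05]],"delta_rot":[[0,0,0],[0,0,0],[0,0,0],[0,0,0],[0,0,0],[0,0,0],[0,0,0],[0,0,0],[0,0,0],[0,0,0],[0,0,0],[0,0,0],[0,0,0],[0,0,0],[0,0,0],[0,0,0],[0,0,0],[0,0,0],[0,0,0],[0,0,0]],"fingers":[0.018,0.014,0.01,0.01,0.01,0.01,0.01,0.01,0.01,0.01,0.01,0.01,0.01,0.01,0.01,0.01,0.01,0.01,0.01,0.01]}'
python3 c.py 8 roll_mid roll_tall roll_short
```

```text
t: 17.45
position: [561.0, 6.3, 156.3]
tool_rot: [-179.4, -0.1, 98.9]
wrist_force: [0.2, 0.1, 0.9]
width: 0.105
grip_force: 0.0
top roll_mid 0.56 [544.8 122.4] rack 61.2 3.7
top roll_tall 0.8 [ 554.7 -233.4] rack -291.7 49.5
top roll_tall 0.57 [547.  159.4] rack 97.4 -4.3
top roll_tall 0.49 [ 724.4 -144.9] rack -230.9 -131.9
side roll_mid 0.85 [537.  114.5] rack 54.6 12.6
side roll_tall 0.78 [ 538.3 -244.4] rack -300.0 67.5
side roll_tall 0.55 [540.  159.1] rack 98.2 2.7
side roll_short 0.68 [ 524.4 -105.5] rack -160.7 59.5
17.85 [562.8   8.7 159. ] 99.07389064043966 [0.32918084 0.77949212 0.35923574] 10.056654609320026 rack -53.85706403694989 3.705609084005567
```

```bash
python3 -m jog '{"xyz":[[-0.01,-0.025,0.02],[-0.022,-0.055,0.03],[-0.035,-0.085,0.03],[-0.048,-0.115,0.03],[-0.058,-0.138,0.03],[-0.0609,-0.1467,0.01],[-0.0609,-0.1467,-0.02],[-0.0609,-0.1467,-0.042],[-0.0609,-0.1467,-0.05],[-0.0609,-0.1467,-0.05]],"delta_rot":[[0,0,-0.12],[0,0,-0.26],[0,0,-0.4],[0,0,-0.54],[0,0,-0.66],[0,0,-0.7],[0,0,-0.7],[0,0,-0.7],[0,0,-0.7],[0,0,-0.7]],"fingers":[0.022,0.022,0.022,0.022,0.022,0.022,0.022,0.022,0.022,0.022]}'
python3 c.py 9 roll_short roll_mid
```

```text
t: 19.1
position: [502.4, -137.8, 109.9]
tool_rot: [-179.9, 0.0, 59.0]
wrist_force: [-0.2, 0.1, 0.8]
width: 0.232
grip_force: 0.0
top roll_short 0.61 [ 522.9 -104.2] rack -159.2 60.7
top roll_short 0.24 [559.6  74.5] rack 11.6 -3.5
top roll_mid 0.48 [545.  120.6] rack 59.4 3.8
top roll_mid 0.2 [577.2  28.3] rack -36.8 -13.6
side roll_short 0.58 [ 519.9 -108.1] rack -162.5 64.3
side roll_mid 0.62 [545.6 124.5] rack 63.2 2.5
19.4 [ 503.3 -138.4  111.7] 58.9495276776594 [-0.74079389 -0.22999364 -0.29890165] 21.70831233383181 rack -189.85192601351426 85.4679270485932
```

```bash
python3 -m jog '{"xyz":[[0.003,0.005,0],[0.0063,0.0105,0],[0.0098,0.0163,0],[0.014,0.0232,0],[0.0185,0.0307,0],[0.0235,0.039,0],[0.0285,0.0473,0],[0.0337,0.056,0],[0.039,0.0647,0],[0.0442,0.0733,0],[0.0485,0.0804,0],[0.0512,0.0848,0],[0.0558,0.0891,0],[0.0602,0.094,0],[0.0638,0.0993,0],[0.0666,0.1051,0],[0.0689,0.1112,0],[0.0689,0.1112,0]],"delta_rot":[[0,0,0],[0,0,0],[0,0,0],[0,0,0],[0,0,0],[0,0,0],[0,0,0],[0,0,0],[0,0,0],[0,0,0],[0,0,0],[0,0,0],[0,0,0.124],[0,0,0.263],[0,0,0.403],[0,0,0.543],[0,0,0.7],[0,0,0.7]],"fingers":[0.022,0.022,0.022,0.022,0.022,0.022,0.022,0.022,0.022,0.022,0.022,0.022,0.022,0.022,0.022,0.022,0.022,0.022]}'
python3 c.py 10 roll_short roll_mid
python3 -c "
import cv2
b=cv2.imread('pics/side10.png')[180:380,170:430]
cv2.imwrite('pics/s10.png',cv2.resize(b,None,fx=3,fy=3,interpolation=2))"
```

```text
t: 21.65
position: [571.8, -26.7, 110.7]
tool_rot: [180.0, -0.0, 99.0]
wrist_force: [-0.0, -0.0, -0.7]
width: 0.238
grip_force: 0.0
top roll_mid 0.69 [544.  116.3] rack 55.3 5.4
side roll_short 0.56 [567.2  -7.4] rack -70.5 1.8
21.95 [571.6 -27.2 110.7] 98.97999845650992 [ 0.13507714  0.57452936 -0.04091864] 21.874291389144577 rack -90.76692121903959 0.6152585007456789
```

View pics/s10.png

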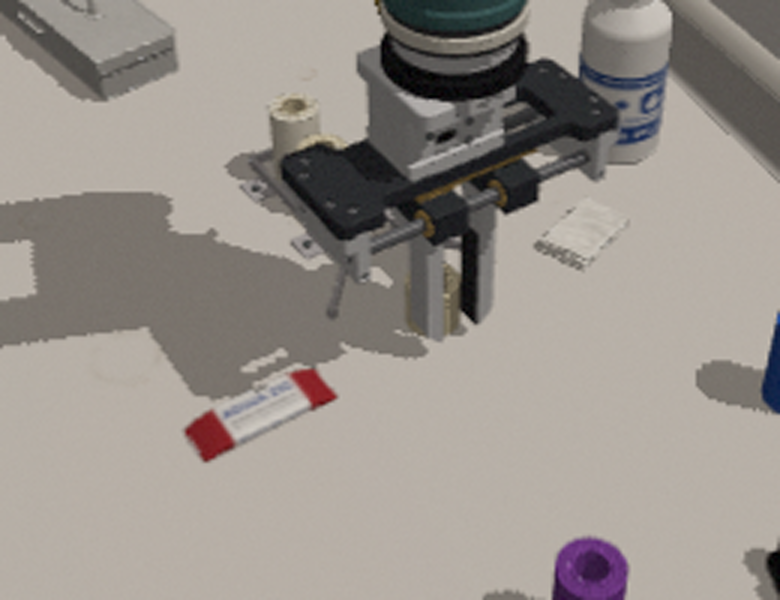

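```bash
python3 -m jog '{"xyz":[[-0.001,0.006,0],[-0.002,0.013,0],[-0.0032,0.02,0],[-0.0043,0.027,0],[-0.0054,0.034,0],[-0.0066,0.041,0],[-0.0077,0.048,0],[-0.0088,0.055,0],[-0.0099,0.062,0],[-0.011,0.069,0],[-0.0122,0.077,0],[-0.0135,0.085,0],[-0.0146,0.092,0],[-0.0146,0.092,0],[-0.013,0.082,0],[-0.009,0.055,0],[-0.006,0.03,0.03],[0,0,0.08],[0,-0.05,0.1],[0,-0.1,0.1]],"delta_rot":[[0,0,0],[0,0,0],[0,0,0],[0,0,0],[0,0,0],[0,0,0],[0,0,0],[0,0,0],[0,0,0],[0,0,0],[0,0,0],[0,0,0],[0,0,0],[0,0,0],[0,0,0],[0,0,0],[0,0,0],[0,0,0],[0,0,0],[0,0,0]],"fingers":[0.018,0.014,0.01,0.01,0.01,0.01,0.01,0.01,0.01,0.01,0.01,0.01,0.01,0.01,0.01,0.01,0.01,0.01,0.01,0.01]}'
python3 c.py 11 roll_short roll_mid roll_tall
python3 -c "
import cv2
b=cv2.imread('pics/side11.png')[180:380,170:430]
cv2.imwrite('pics/s11.png',cv2.resize(b,None,fx=3,fy=3,interpolation=2))"
```

```text
t: 24.45
position: [572.6, -129.6, 214.1]
tool_rot: [179.7, 0.2, 99.0]
wrist_force: [0.7, 0.2, 0.0]
width: 0.105
grip_force: 0.0
top roll_short 0.46 [552.5  90.8] rack 28.8 1.0
top roll_mid 0.53 [550.9 124.7] rack 62.5 -2.7
top roll_tall 0.7 [ 731.4 -149.5] rack -236.5 -138.1
top roll_tall 0.57 [544.4 154.6] rack 93.1 -1.0
top roll_tall 0.54 [ 546.7 -240.9] rack -297.9 58.6
side roll_short 0.74 [549.   83.2] rack 21.9 5.7
side roll_short 0.65 [541.3 154.8] rack 93.8 2.1
side roll_mid 0.73 [548.3 120.8] rack 59.1 0.5
side roll_mid 0.72 [554.6  92.6] rack 30.3 -1.4
side roll_tall 0.98 [ 728.6 -157.1] rack -243.6 -134.1
side roll_tall 0.73 [ 539.7 -239.2] rack -295.1 65.3
side roll_tall 0.72 [536.5 161. ] rack 100.7 5.8
24.85 [ 571.6 -126.   210.3] 99.13529252276736 [-0.15058612  0.53039305 -0.24113831] 10.011707778869539 rack -188.27197862566078 16.09745987477247
```

View pics/s11.png

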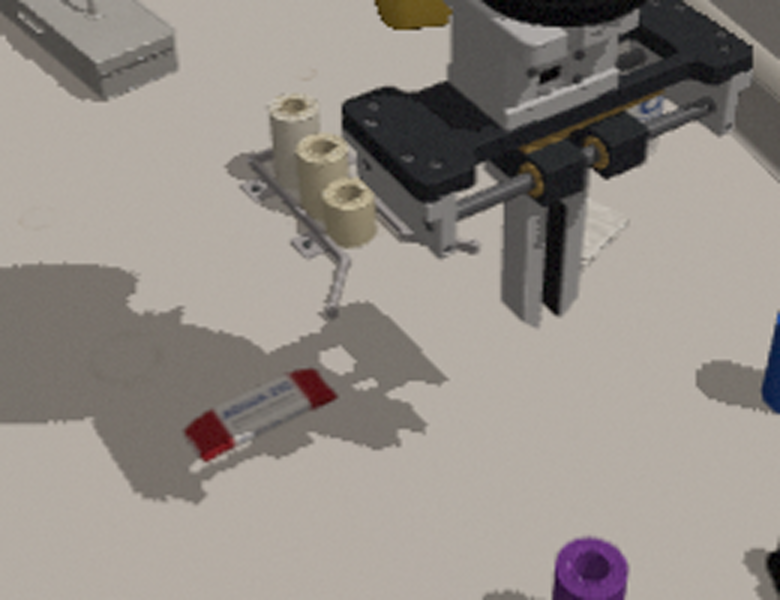

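All three rolls stand upright in the lane, tallest deepest, at rack x ≈ 98, 60 and 26 mm. The picture shows them in a row at crop px (295,135), (323,180) and (348,213). The gripper is clear of everything.

```bash
python3 -c "
from station import manip
print(manip.job_done())"
```

```text
the job is handed in; nothing more can be done
None
```

I slid the three rolls into the rack tallest first; the last picture shows them upright in a row with the tallest deepest and the gripper clear, and I handed the job in at about 25 s; it returned no verdict.

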